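# Sweep salvaged parts into the catch pocket

### The job

Sweep the three small loose parts off the wooden sorting board, over its open edge and down into the grey catch pocket alongside, pushing gently with the closed fingers: do not pinch, lift or press hard on them. Leave the tall round capacitor standing where it is on the board, and do not disturb the multimeter, cup or spool on the bench.

Things in the scene. Friction and masses are not known exactly. Their poses are not given: they have to be found in the camera images.
- board: fixed wooden sorting board on the bench, at any yaw; origin on the bench (z=0) below the middle of the work area, z up. Its flat top is 45 mm above the bench and spans x -115..115, y -110..90 mm in its own frame. Rims 6 mm wide and 6 mm high stand on its x = -115, x = 115 and y = -110 sides; its y = 90 side is open and drops into the catch pocket.
- open_edge (a point): middle of the board's open edge, at the height of its top (45 mm above the bench); board frame (0, 90, 45) mm
- pocket (a point): middle of the floor of the grey plastic catch pocket, 4 mm above the bench; board frame (0, 130, 4) mm. The pocket spans y 90..175 mm, x -115..115 mm in the board frame; its outer three walls are 5 mm thick and rise to 55 mm above the bench
- relay: loose black box-shaped relay with a grey top face, 30 x 22 x 22 mm, about 30 g, lying on the board; origin at the centre of its underside
- relay_mid (a point): centre of the relay, 11 mm above its underside
- heatsink: loose finned aluminium heat sink, a 32 x 28 x 20 mm block with fins up, about 35 g, lying on the board; origin at the centre of its underside
- heatsink_mid (a point): centre of the heat sink, 10 mm above its underside
- transformer: loose small transformer, dark steel core with a copper coil, 32 x 28 x 24 mm, about 60 g, lying on the board; origin at the centre of its underside
- transformer_mid (a point): centre of the transformer, 12 mm above its underside
- capacitor: loose upright black cylinder with an aluminium top, 26 mm in diameter, 40 mm tall, about 80 g, standing on the board near the middle of its back rim; origin at the centre of its underside, z up. Not to be moved
- multimeter: loose multimeter lying on the bench beside the board, 85 x 180 x 40 mm (50 mm with its dial), 400 g; origin at the centre of its underside. Not to be moved
- cup: loose open red cup on the bench beside the board, 60 mm across, 50 mm tall, 120 g; origin at the centre of its underside. Not to be moved
- spool: loose solder spool (black flanges, bright metal between) standing on end on the bench beside the board, 60 mm across, 40 mm tall, 250 g; origin at the centre of its underside. Not to be moved

How it is judged:
By the outcome, as a careful person would: the job done as asked, in the order asked, and still so for the second after the job is handed in, with the robot touching nothing.
It also fails if it takes over 58 s, if anything falls off the work surface, if the arm or the gripper's body presses on something with over 40 N, if the wrist force passes 120 N, or if a joint passes its speed limit or range.

### The arm

A 6-joint arm with a two-finger parallel gripper is mounted at the origin on the work surface. World frame = base frame: x ahead of the robot, y to its left, z up, the work surface at z = 0. Lengths are in mm, angles in rad, forces in N, time in s.
With the tool pointing down it reaches from about 300 to 775 mm from the base axis. Payload 14.6 kg.
Tool frame: the origin (TCP) lies where the fingers leave the gripper's body, on its centre line; the fingertips stand 97 mm ahead of it and the grasp point (between the pads) lies 78 mm ahead of it; z points along the fingers, y is the line along which they close (so a half turn about z gives the same grasp; the last joint's range is limited). The gripper opens to 94 mm and grips with 3 to 60 N. Pads are 16 mm wide; open, the fingers measure 119 mm over their backs; the gripper's body (75 mm by 177 mm) begins 78 mm behind the grasp point.
Start: joints at [-1.372, 0.3, 1.521, -0, 1.321, -0.067], TCP at [144.468, -530.678, 302.646] pointing down, gripper open.
Joint ranges: [-3.03, 3.03], [-0.79, 2.21], [0.23, 2.52], [-1.04, 4.18], [0, 3.07], [-2.55, 2.55]. Speed limits (rad/s): [2.22, 2.22, 2.57, 3.14, 3.14, 3.14].

### API

Orientations are given as a 3x3 rotation matrix whose columns are the frame's x, y, z axes.
In Python, from bench import arm gives the robot as it stands. The module is installed in compiled form; this text tells all that it offers.
- The arm moves only by the shell command python3 -m creep 'ROWS' [FORCE]. ROWS is JSON, one flat list of numbers, 7 for each row, row after row: the opening, from 0 (shut) to 1 (fully open), then the shift along the tool's x, y, z as a fraction of full scale, then the turn, a rotation vector about the tool's x, y, z as a fraction of full scale. A call has 1 to 10 rows; each row shifts and turns the commanded pose from where the row before left it, along the tool's axes as they then stand; what a row does not reach is not made up. Full scale, the value 1, is 0.3 m for a shift and 6 degrees for a turn. A row lasts 1/8 s, in which the tool goes at most 62.5 mm and 10.7 degrees, less where a joint would pass 70% of its speed; a pose out of reach is approached as far as the arm can. A call with a number of a shift or a turn outside -1 to 1 is refused whole. A call with a gripper value outside its range is refused whole. The fingers move at their own pace and stop on an object; FORCE is the grip in N (left out, the last holds). Time passes only in rows, so rows that do not move let the fingers close. It gives the time, the measured TCP pose, the force, the opening and the grip force at its end, in the units of the state.
- arm.sense(): the state, without advancing time (a new reading comes with each control period).
- arm.camera(name): name is "scene" or "top" or "wrist"; returns a dict with "color" (384x512x3 uint8, red, green, blue), "K" (3x3 intrinsics, pixels), "origin" and "attitude" of the camera in the world. Camera axes: x right, y down, z forward; pixel columns grow to the right and rows downward; lengths in mm; the calibration is good to about 2 mm. A picture is of the moment at which its call begins. There is no depth.
- arm.hand_in(): hands the job in; it is judged then, once.
The state is a dict: "t": time; "q": joint angles; "joint_velocities": joint speeds; "effort": joint torques, N m; "ee_pos": TCP position; "ee_rot": TCP orientation; "ft_force": force on the tool from outside, world axes, zero at the start; "moment": the same for the moment, N m; "width": finger opening in mm; "finger_force": force on a finger pad.
Only numpy, scipy, OpenCV 4.12 (cv2) and the standard library are available. Lean on these libraries where they do the work, as an engineer would, in place of code of your own. Each camera call takes 0.05 s, during which the arm holds its last target. There are 200 camera calls.

## Working session

There is one attempt and no reset: what is moved stays moved. The work goes in short steps, Python scripts to look and compute and a shell command to move; the robot and the scene stay as the last step left them, time stands still between calls to the robot, and variables do not carry over. Pictures are saved under pics/ and viewed, at most 10 in all, crops included, and the job is handed in when it is done.

```bash
mkdir -p pics
python3 - <<'E'
from bench import arm
import cv2,numpy as np
s=arm.sense();print(s['t'],s['ee_pos'],s['ee_rot'],s['width'])
for n in['top','scene']:
    c=arm.camera(n);cv2.imwrite(f'pics/{n}0.png',c['color'][:,:,::-1]);print(n,c['K'],c['origin'],c['attitude'])
E
```

```text
0.0 [ 144.43410189 -530.54356268  302.07954649] [[ 9.64880729e-01  2.62688278e-01 -2.17865079e-04]
 [ 2.62688354e-01 -9.64880067e-01  1.13375645e-03]
 [ 8.76108588e-05 -1.15117037e-03 -9.99999334e-01]] 94.04084511087514
top [[383.02088685   0.         256.49633262]
 [  0.         383.02088685 190.14285582]
 [  0.           0.           1.        ]] [ 477.07261829  -12.95943043 1098.61652991] [[ 1.87556468e-03 -9.97077689e-01  7.63712304e-02]
 [-9.99997683e-01 -1.95079886e-03 -9.10521938e-04]
 [ 1.05684602e-03 -7.63693457e-02 -9.97079037e-01]]
scene [[356.00745326   0.         257.76099517]
 [  0.         356.00745326 192.2461012 ]
 [  0.           0.           1.        ]] [1159.06094037   72.47048598  669.94784594] [[-0.13820647  0.68196739 -0.71820572]
 [ 0.99022652  0.0814425  -0.11321907]
 [-0.01871925 -0.72683396 -0.68655807]]
```

View pics/top0.png

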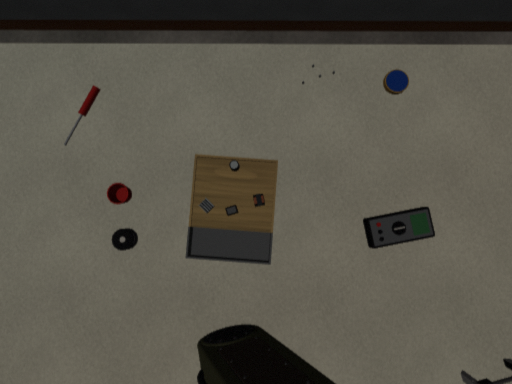

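View pics/scene0.png

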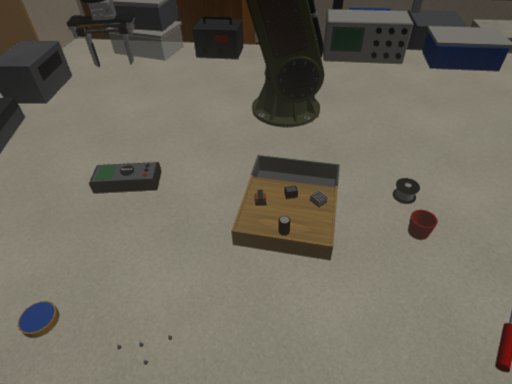

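The top view shows the board at about (196..277, 155..230), with the pocket below it, towards the robot. The capacitor is at about (234,165), the heat sink at (207,206), the relay at (232,210) and the transformer at (259,200). I'll enlarge this area and measure it.

```bash
cat > h.py <<'E'
import numpy as np,cv2
def cast(c,uv,z):
    d=np.array(c['attitude'])@np.linalg.solve(np.array(c['K']),np.array([uv[0],uv[1],1.]))
    o=np.array(c['origin']);return o+d*(z-o[2])/d[2]
E
python3 - <<'E'
from bench import arm
from h import *
c=arm.camera('top');im=c['color'][:,:,::-1]
cr=im[145:270,180:285];cv2.imwrite('pics/crop0.png',np.clip(cv2.resize(cr,None,fx=4.8,fy=4.8,interpolation=cv2.INTER_CUBIC)*1.6,0,255).astype(np.uint8))
hsv=cv2.cvtColor(im,cv2.COLOR_BGR2HSV)
m=((hsv[...,0]>8)&(hsv[...,0]<25)&(hsv[...,1]>75)&(hsv[...,2]>60)).astype(np.uint8)
m[:145]=0;m[270:]=0;m[:,:180]=0;m[:,285:]=0
cs,_=cv2.findContours(m,cv2.RETR_EXTERNAL,cv2.CHAIN_APPROX_NONE);k=max(cs,key=cv2.contourArea)
r=cv2.minAreaRect(k);print(r,[ (b.round(1),cast(c,b,45).round(0)) for b in cv2.boxPoints(r)])
f=np.zeros_like(m);cv2.drawContours(f,[cv2.convexHull(k)],-1,1,-1);f=cv2.erode(f,np.ones((5,5)))
n,l,st,ce=cv2.connectedComponentsWithStats(f&(1-m))
for i in range(1,n):
    if st[i,4]>15:
        ks,_=cv2.findContours((l==i).astype(np.uint8),0,1);print(st[i],ce[i].round(1),cast(c,ce[i],57).round(0),cv2.minAreaRect(ks[0]))
E
```

```text
((233.007080078125, 192.90618896484375), (84.43909454345703, 72.77415466308594), 4.3160271644592285) [(array([188.2, 226. ], dtype=float32), array([459., 173.,  45.])), (array([193.6, 153.4], dtype=float32), array([660., 161.,  45.])), (array([277.8, 159.8], dtype=float32), array([642., -73.,  45.])), (array([272.4, 232.4], dtype=float32), array([442., -58.,  45.]))]
[229 159  11  13 108] [234.  164.8] [626.  48.  57.] ((234.1000518798828, 164.80001831054688), (10.733125686645508, 11.180339813232422), 26.56505012512207)
[253 194  12  13 121] [258.7 199.8] [531. -20.  57.] ((258.67999267578125, 199.7599639892578), (12.445079803466797, 10.465181350708008), 81.8698959350586)
[199 198  15  15 131] [206.3 205.3] [515. 123.  57.] ((206.2500457763672, 205.2500457763672), (12.020814895629883, 9.899495124816895), 45.0)
[225 205  14  11 109] [231.3 210. ] [503.  54.  57.] ((231.20001220703125, 210.10000610351562), (9.17060375213623, 11.700427055358887), 71.56504821777344)
```

View pics/crop0.png

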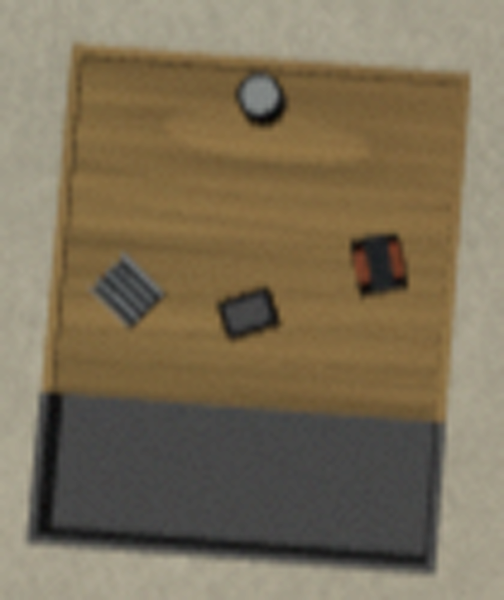

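The crop agrees. The heat sink is at crop (128,291) and turned about 45°, the relay is at (249,313), the transformer at (379,265) and the capacitor at (262,97). Measured edge width is 232 mm against the given 230, and depth is 201 mm against 200. Board yaw puts its +y along (-0.997, 0.076), with the origin near (540, 51). Next I close the fingers and turn the tool square to the board.

```bash
python3 -m creep '[0,0,0,0,0,0,0.82, 0,0,0,0,0,0,0.82, 0,0,0,0,0,0,0.82, 0,0,0,0,0,0,0.82, 0,0.107,-0.15,0,0,0,0, 0,0.107,-0.15,0,0,0,0, 0,0.107,-0.15,0,0,0,0, 0,0.107,-0.15,0,0,0,0, 0,0.107,-0.15,0,0,0,0, 0,0.107,-0.15,0,0,0,0]' 5
cat > st.py <<'E'
from bench import arm
import numpy as np,sys
s=arm.sense();p=np.array(s['ee_pos']);R=np.array(s['ee_rot'])
X=np.array([.076,.997]);Y=np.array([-.997,.076]);d=p[:2]-[540,50.7]
print('t',s['t'],'p',p.round(1),'board',(d@X).round(1),(d@Y).round(1),'x',R[:,0].round(3),'z',R[:,2].round(3),'F',np.round(s['ft_force'],1),'w',round(s['width'],1))
if len(sys.argv)>1:
    bx,by,z=map(float,sys.argv[1:]);g=np.r_[np.array([540,50.7])+bx*X+by*Y,z];print('tool shift',(R.T@(g-p)/300).round(4))
E
python3 st.py -71 -35 200
```

```text
t: 1.4
ee_pos: [358.3, -274.9, 302.7]
ee_rot: [[0.997, -0.078, 0.0], [-0.078, -0.997, -0.0], [0.0, 0.0, -1.0]]
ft_force: [1.0, -0.8, -0.7]
width: 0.7
finger_force: 0.0
t 1.4 p [ 358.3 -274.9  302.7] board -338.4 156.4 x [ 0.997 -0.078  0.   ] z [ 0. -0. -1.] F [ 1.  -0.8 -0.7] w 0.7
tool shift [ 0.6365 -0.8927  0.3423]
```

```bash
python3 -m creep '[0,0.1,-0.15,0,0,0,0, 0,0.1,-0.15,0,0,0,0, 0,0.11,-0.15,0,0,0,0, 0,0.11,-0.15,0,0,0,0, 0,0.11,-0.15,0,0,0,0, 0,0.107,-0.143,0.05,0,0,0, 0,0,0,0.15,0,0,0, 0,0,0,0.142,0,0,0, 0,0,0,0,0,0,0]'
python3 st.py -71 -35 148.5
```

```text
t: 2.52
ee_pos: [567.7, -24.0, 197.4]
ee_rot: [[0.997, -0.077, -0.006], [-0.077, -0.997, 0.001], [-0.006, -0.0, -1.0]]
ft_force: [-0.2, -0.4, -0.2]
width: 0.7
finger_force: 0.0
t 2.525 p [567.7 -24.  197.4] board -72.4 -33.3 x [ 0.997 -0.077 -0.006] z [-0.006  0.001 -1.   ] F [-0.2 -0.4 -0.2] w 0.7
tool shift [ 0.0065 -0.0046  0.1631]
```

```bash
python3 -m creep '[0,0,0,0.06,0,0,0, 0,0,0,0.06,0,0,0, 0,0,0,0.042,0,0,0, 0,0,0,0,0,0,0, 0,-0.015,0,0,0,0,0, 0,-0.02,0,0,0,0,0, 0,-0.025,0,0,0,0,0, 0,-0.025,0,0,0,0,0, 0,-0.025,0,0,0,0,0, 0,-0.025,0,0,0,0,0]'
python3 st.py -71 90 148.5
python3 - <<'E'
from bench import arm
from h import *
c=arm.camera('scene');cv2.imwrite('pics/s1.png',cv2.resize(c['color'][140:270,220:360,::-1],None,fx=4,fy=4,interpolation=cv2.INTER_CUBIC))
E
```

```text
t: 3.78
ee_pos: [527.9, -21.0, 151.5]
ee_rot: [[0.997, -0.078, 0.0], [-0.078, -0.997, 0.0], [0.0, -0.0, -1.0]]
ft_force: [1.4, 0.4, 1.4]
width: 0.5
finger_force: 0.6
t 3.775 p [527.9 -21.  151.5] board -72.4 6.6 x [ 0.997 -0.078  0.   ] z [ 0.  0. -1.] F [1.4 0.4 1.4] w 0.5
tool shift [-0.2779 -0.0042  0.0101]
```

View pics/s1.png

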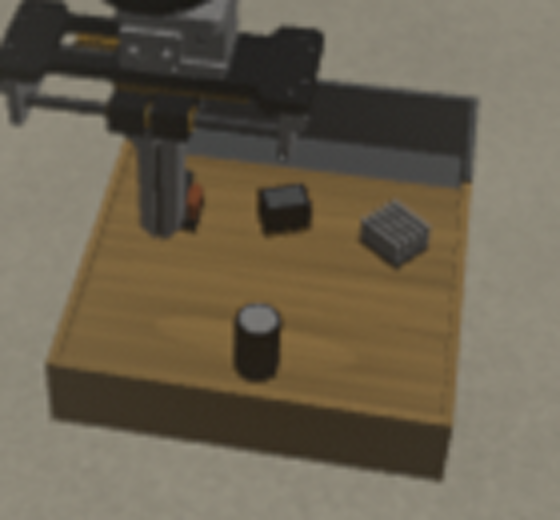

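In the scene view, the closed fingers at (160,220) are behind the transformer (192,205). They're in light contact and roughly centred, and the other parts are untouched. I'll keep pushing.

```bash
python3 -m creep '[0,-0.025,0,0.008,0,0,0, 0,-0.025,0,0,0,0,0, 0,-0.025,0,0,0,0,0, 0,-0.025,0,0,0,0,0, 0,-0.025,0,0,0,0,0, 0,-0.025,0,0,0,0,0, 0,-0.025,0,0,0,0,0, 0,-0.025,0,0,0,0,0]'
python3 st.py -71 94 148.5
python3 - <<'E'
from bench import arm
from h import *
c=arm.camera('scene');cv2.imwrite('pics/s2.png',cv2.resize(c['color'][140:270,220:360,::-1],None,fx=4,fy=4,interpolation=cv2.INTER_CUBIC))
E
```

```text
t: 4.82
ee_pos: [468.1, -16.4, 149.1]
ee_rot: [[0.997, -0.078, 0.0], [-0.078, -0.997, -0.0], [0.0, -0.0, -1.0]]
ft_force: [1.5, -0.1, 0.9]
width: 0.6
finger_force: 0.6
t 4.825 p [468.1 -16.4 149.1] board -72.3 66.5 x [ 0.997 -0.078  0.   ] z [ 0. -0. -1.] F [ 1.5 -0.1  0.9] w 0.6
tool shift [-0.0915 -0.0043  0.0021]
```

View pics/s2.png

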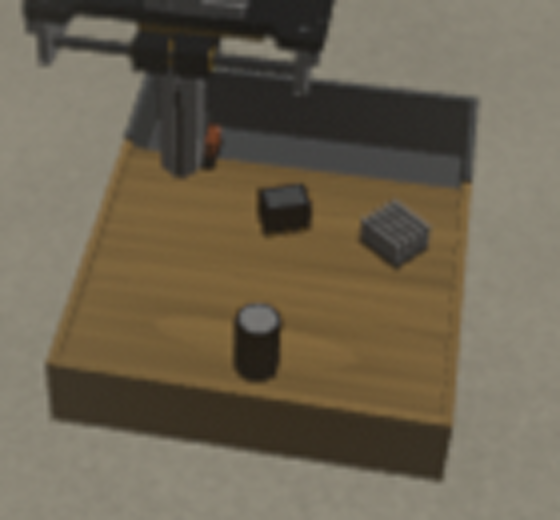

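The transformer at (212,145) is at the lip and still ahead of the fingers. I'll push it over, then lift and go back for the relay.

```bash
python3 -m creep '[0,-0.02,0,0,0,0,0, 0,-0.02,0,0,0,0,0, 0,-0.02,0,0,0,0,0, 0,-0.02,0,0,0,0,0, 0,-0.02,0,0,0,0,0, 0,0,0,0,0,0,0, 0,0,0,-0.15,0,0,0, 0,0,0,0,0,0,0]'
python3 st.py 0.5 4 197
python3 - <<'E'
from bench import arm
from h import *
c=arm.camera('scene');cv2.imwrite('pics/s3.png',cv2.resize(c['color'][140:270,220:360,::-1],None,fx=4,fy=4,interpolation=cv2.INTER_CUBIC))
E
```

```text
t: 5.88
ee_pos: [439.7, -14.2, 196.4]
ee_rot: [[0.997, -0.078, 0.005], [-0.078, -0.997, -0.001], [0.005, 0.0, -1.0]]
ft_force: [1.4, 0.2, -0.4]
width: 0.6
finger_force: 0.0
t 5.875 p [439.7 -14.2 196.4] board -72.3 95.0 x [ 0.997 -0.078  0.005] z [ 0.005 -0.001 -1.   ] F [ 1.4  0.2 -0.4] w 0.6
tool shift [ 0.3031 -0.2431 -0.0004]
```

View pics/s3.png

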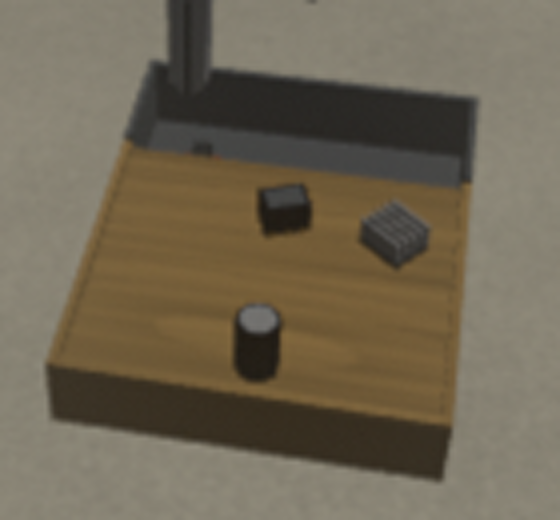

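The transformer is now in the pocket, at (203,148). Next is the relay.

```bash
python3 -m creep '[0,0.101,-0.081,0,0,0,0, 0,0.101,-0.081,0,0,0,0, 0,0.101,-0.081,0,0,0,0, 0,0,0,0,0,0,0, 0,0,0,0.08,0,0,0, 0,0,0,0.08,0,0,0, 0,0,0,0,0,0,0]'
python3 st.py 0.5 95 148.5
python3 -m creep '[0,-0.015,0,0,0,0,0, 0,-0.02,0,0,0,0,0, 0,-0.025,0,0,0,0,0, 0,-0.025,0,0,0,0,0, 0,-0.025,0,0,0,0,0, 0,-0.025,0,0,0,0,0, 0,-0.025,0,0,0,0,0, 0,-0.025,0,0,0,0,0]'
python3 st.py 0.5 95 148.5
python3 - <<'E'
from bench import arm
from h import *
c=arm.camera('scene');cv2.imwrite('pics/s4.png',cv2.resize(c['color'][140:270,220:360,::-1],None,fx=4,fy=4,interpolation=cv2.INTER_CUBIC))
E
```

```text
t: 6.8
ee_pos: [534.0, 51.1, 144.3]
ee_rot: [[0.997, -0.078, -0.003], [-0.078, -0.997, -0.0], [-0.003, 0.0, -1.0]]
ft_force: [0.5, -0.1, 0.4]
width: 0.4
finger_force: 0.0
t 6.8 p [534.   51.1 144.3] board -0.1 6.1 x [ 0.997 -0.078 -0.003] z [-0.003 -0.    -1.   ] F [ 0.5 -0.1  0.4] w 0.4
tool shift [-0.2965 -0.0013 -0.0134]
t: 7.8
ee_pos: [479.1, 55.9, 146.1]
ee_rot: [[0.997, -0.078, 0.0], [-0.078, -0.997, -0.0], [0.0, 0.0, -1.0]]
ft_force: [0.7, 0.2, 1.6]
width: 0.6
finger_force: 0.3
t 7.8 p [479.1  55.9 146.1] board 0.6 61.1 x [ 0.997 -0.078  0.   ] z [ 0. -0. -1.] F [0.7 0.2 1.6] w 0.6
tool shift [-0.113   0.0005 -0.0081]
```

View pics/s4.png

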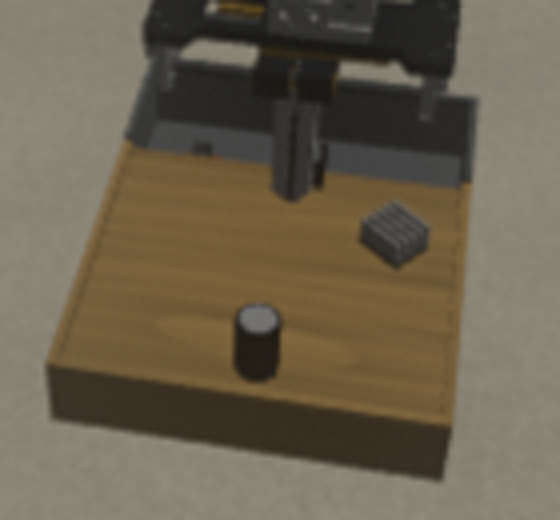

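The relay (320,165) is being carried along and is nearly at the lip. I'll finish the push and lift.

```bash
python3 -m creep '[0,-0.022,0,0,0,0,0, 0,-0.022,0,0,0,0,0, 0,-0.022,0,0,0,0,0, 0,-0.022,0,0,0,0,0, 0,-0.022,0,0,0,0,0, 0,0,0,0,0,0,0, 0,0,0,-0.16,0,0,0, 0,0,0,0,0,0,0]'
python3 st.py 70 -10 197
python3 - <<'E'
from bench import arm
from h import *
c=arm.camera('scene');a=c['color'][140:270,220:360,::-1];cv2.imwrite('pics/s5.png',cv2.resize(a,None,fx=4,fy=4,interpolation=cv2.INTER_CUBIC))
E
```

```text
t: 8.85
ee_pos: [447.9, 58.5, 196.7]
ee_rot: [[0.997, -0.078, 0.005], [-0.078, -0.997, 0.0], [0.005, -0.001, -1.0]]
ft_force: [-0.6, 0.2, -0.5]
width: 0.4
finger_force: 0.0
t 8.85 p [447.9  58.5 196.7] board 0.8 92.4 x [ 0.997 -0.078  0.005] z [ 0.005  0.    -1.   ] F [-0.6  0.2 -0.5] w 0.4
tool shift [ 0.3411 -0.2312  0.0009]
```

View pics/s5.png

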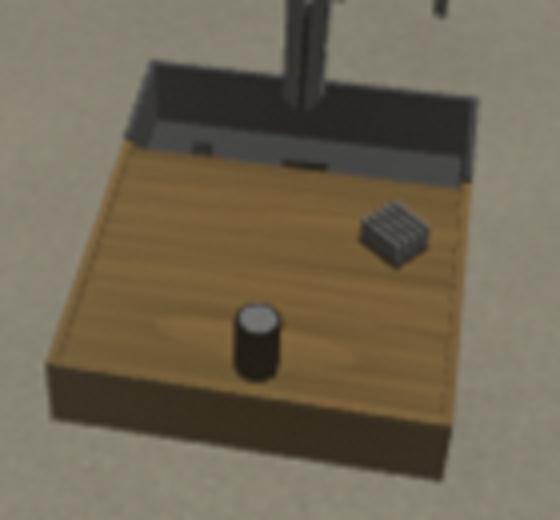

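The relay is in the pocket, at (305,165). Now the heat sink.

```bash
python3 -m creep '[0,0.114,-0.077,0,0,0,0, 0,0.114,-0.077,0,0,0,0, 0,0.113,-0.077,0,0,0,0, 0,0,0,0,0,0,0, 0,0,0,0.08,0,0,0, 0,0,0,0.08,0,0,0, 0,0,0,0,0,0,0]'
python3 -m creep '[0,-0.015,0,0,0,0,0, 0,-0.02,0,0,0,0,0, 0,-0.02,0,0,0,0,0, 0,-0.02,0,0,0,0,0, 0,-0.02,0,0,0,0,0, 0,-0.02,0,0,0,0,0, 0,-0.02,0,0,0,0,0, 0,-0.02,0,0,0,0,0]'
python3 st.py 70 94 147
python3 - <<'E'
from bench import arm
from h import *
c=arm.camera('scene');a=c['color'][140:270,220:360,::-1];cv2.imwrite('pics/s6.png',cv2.resize(a,None,fx=4,fy=4,interpolation=cv2.INTER_CUBIC))
E
```

```text
t: 9.78
ee_pos: [553.1, 119.1, 144.3]
ee_rot: [[0.997, -0.078, -0.003], [-0.078, -0.997, -0.0], [-0.003, 0.001, -1.0]]
ft_force: [0.5, 0.2, 0.1]
width: 0.2
finger_force: 0.0
t: 10.78
ee_pos: [507.4, 123.3, 146.1]
ee_rot: [[0.997, -0.078, 0.0], [-0.078, -0.997, 0.0], [0.0, -0.0, -1.0]]
ft_force: [0.8, -0.5, -0.2]
width: 0.6
finger_force: 0.2
t 10.775 p [507.4 123.3 146.1] board 69.9 38.1 x [ 0.997 -0.078  0.   ] z [ 0.  0. -1.] F [ 0.8 -0.5 -0.2] w 0.6
tool shift [-1.864e-01 -1.000e-04 -3.000e-03]
```

View pics/s6.png

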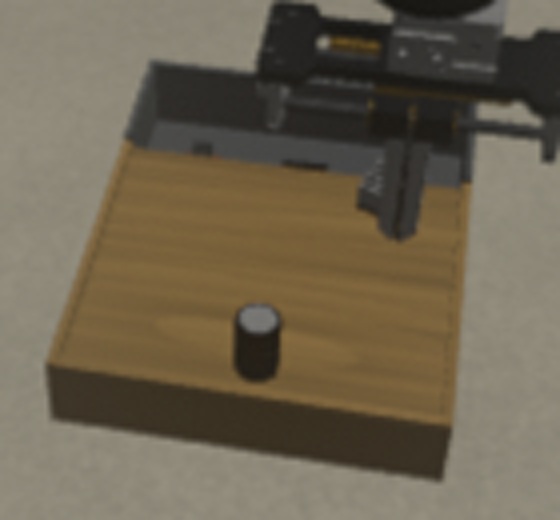

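The heat sink (372,190) has squared up but sits about 6 mm left of the fingers (398,225). I'll back off slightly, re-centre and continue.

```bash
python3 -m creep '[0,0.015,0,0,0,0,0, 0,0,0.022,0,0,0,0, 0,-0.015,0,0,0,0,0, 0,-0.02,0,0,0,0,0, 0,-0.02,0,0,0,0,0, 0,-0.022,0,0,0,0,0, 0,-0.022,0,0,0,0,0, 0,-0.022,0,0,0,0,0, 0,-0.022,0,0,0,0,0, 0,-0.02,0,0,0,0,0]'
python3 -m creep '[0,-0.02,0,0,0,0,0, 0,-0.015,0,0,0,0,0, 0,0,0,0,0,0,0, 0,0,0,-0.15,0,0,0, 0,0,0,-0.2,0,0,0, 0,0,0,0,0,0,0, 0,0,0,0,0,0,0]'
python3 st.py
python3 - <<'E'
from bench import arm
from h import *
a=arm.camera('scene')['color'][140:270,220:360,::-1];b=arm.camera('top')['color'][145:270,100:285,::-1]
f=lambda i:cv2.resize(i,(400,390),interpolation=cv2.INTER_CUBIC)
cv2.imwrite('pics/s7.png',np.hstack([f(a),cv2.convertScaleAbs(f(b),alpha=1.5)]))
E
```

```text
t: 12.08
ee_pos: [462.4, 120.1, 146.0]
ee_rot: [[0.997, -0.078, -0.0], [-0.078, -0.997, 0.0], [-0.0, -0.0, -1.0]]
ft_force: [-0.3, 1.1, -0.1]
width: 0.6
finger_force: 0.0
t: 12.95
ee_pos: [452.3, 120.8, 250.4]
ee_rot: [[0.997, -0.078, -0.001], [-0.078, -0.997, -0.0], [-0.001, 0.0, -1.0]]
ft_force: [-0.2, 1.0, 0.1]
width: 0.7
finger_force: 0.0
t 12.95 p [452.3 120.8 250.4] board 63.2 92.8 x [ 0.997 -0.078 -0.001] z [-0.001 -0.    -1.   ] F [-0.2  1.   0.1] w 0.7
```

View pics/s7.png

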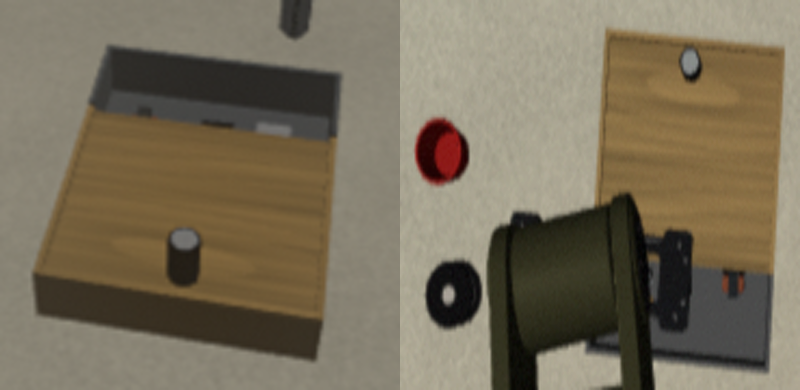

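All three parts are in the pocket: heat sink (272,130), relay (217,124) and transformer (145,112) in the scene half. The capacitor is still standing at (183,255), the cup and spool haven't moved, and the arm is clear.

```bash
python3 -c "
from bench import arm
print(arm.hand_in())"
```

```text
the job is handed in; nothing more can be done
None
```

I swept the relay, heat sink and transformer into the catch pocket and handed the job in at about 13 s; the last pictures show the capacitor, cup and spool undisturbed, and the arm never went near the multimeter.

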